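# Hang the round parts pail on the counter scale

## Task

Weigh the round pail of parts on the counter scale: hang it by its bail on the sprung hook and lower it gently, so that the hook sinks under the weight without running down to its bottom stop. Let go and wait until pail and hook hang freely and still. Leave the similar square carrier where it stands.

Things in the scene. Friction and masses are not known exactly. Their poses are not given: they have to be found in the camera images.
- pail_grip (a point): Centre of the wooden block (x 16, y 28, z 44 mm) on the ROUND pail's bail: grip it from above, closing along y. 167 mm above the pail's underside. Bucket 76 mm wide, 70 high, 0.31-0.53 kg. The rigid 6 mm wire bail, in the y-z plane, peaks (inverted V) just under the block, 22 mm below this point; the window below the peak, 70 mm high to the rim, 68 wide, takes the hook along x.
- hook_seat (a point): On top of the 8 mm black hook rod, mid-seat, where the bail's peak rests (pail_grip then 27 mm above it); moves with the hook; 255 mm above the counter unloaded. z up. The rod points along -x, towards the robot and to its right (yaw 0.3-0.9); level for 15 mm either way, then rising to its free tip at x -49, z +22 mm. Behind it (+x 62 mm) is the scale's grey column, 60 mm wide, 285 tall.
- hook (a joint): Downward travel of the sprung hook, m: 0 = unloaded (top), 0.085 = bottom stop; vertical only. 90 N/m, damped: the pail's own weight sinks it 32 to 55 mm, and it settles within 1.5 s of release. So lower the held pail about 36 mm with the hook before letting go.
- carrier_grip (a point): Bystander, leave alone: centre of a like block and bail on a SQUARE-cornered metal carrier (100 x 76 mm, 70 mm high; this point 167 mm above its underside).

How it is judged:
By the outcome, as a careful person would: the job done as asked, in the order asked, and still so for the second after the job is handed in, with the robot touching nothing.
It also fails if it takes over 58 s, if anything falls off the work surface, if the arm or the gripper's body presses on something with over 40 N, if the wrist force passes 120 N, or if a joint passes its speed limit or range.

## Robot

A 6-joint arm with a two-finger parallel gripper is mounted at the origin on the work surface. World frame = base frame: x ahead of the robot, y to its left, z up, the work surface at z = 0. Lengths are in m, angles in degrees, forces in N, time in s.
With the tool pointing down it reaches from about 0.25 to 0.725 m from the base axis. Payload 9.7 kg.
Tool frame: the origin (TCP) lies at the very end of the fingers, on their centre line; the grasp point (between the pads) lies 19 mm behind it; x points along the fingers, y is the direction in which the jaws open and shut, and the axes are right-handed (so a half turn about x gives the same grasp; the last joint's range is limited). The gripper opens to 85 mm and grips with 20 to 120 N. Pads are 22 mm wide; open, the fingers measure 114 mm over their backs; the gripper's body (76 mm by 85 mm) begins 54 mm behind the grasp point. The pads swing forward as they close: fully open they stand 13 mm farther back than shut.
Start: joints at [-67.323, 4.979, 10.078, 95.1, 0, 90], TCP at [0.212, -0.507, 0.192] pointing down, gripper open.
Joint ranges: [-179.16, 179.16], [-48.56, 103.87], [-65.8, 70.77], [-126.05, 130.52], [-82.76, 87.17], [-180, 180]. Speed limits (degrees/s): [127.2, 127.2, 147.25, 180, 180, 180].

## Interface

Orientations are given as [roll, pitch, yaw] about the fixed x, y, z axes, in that order (R = Rz(yaw) Ry(pitch) Rx(roll)).
In Python, from workcell import get_obs, cams, bot gives the robot as it stands.
- The arm moves only by the tool apply_moves, never from a script. Its argument "rows" is a list that holds one entry, the list of rows, each a list of 7 numbers: the shift along the tool's x, y, z in mm, then the turn, a rotation vector about the tool's x, y, z in rad, then the opening, from 0 (shut) to 1 (fully open). A call has 1 to 20 rows; each row is the pose to reach, as a shift and turn from the pose measured when the call began, along the tool's axes at that moment; what a row does not reach only later rows make up. A row lasts 1/10 s, in which the tool goes at most 50 mm and 8.59 degrees, less where a joint would pass 70% of its speed; a pose out of reach is approached as far as the arm can. A call with a gripper value outside its range is refused whole. The fingers move at their own pace and stop on an object; "newtons" is the grip in N (left out, the last holds). Time passes only in rows, so rows that repeat a pose let the fingers close. It gives the time, the measured TCP pose, the force and the opening at its end, in the units of the state.
- get_obs(): the state, without advancing time (a new reading comes with each control period).
- cams.camera(name): name is "side" or "top" or "wrist"; returns a dict with "pixels" (384x512x3 uint8, red, green, blue), "range_z" (384x512 float32, m along the optical axis (not along the pixel's ray), 0 where there is no reading), "fx", "fy", "cx", "cy" (pixels), "eye" and "attitude" of the camera in the world. Camera axes: x right, y up, looking along -z (the intrinsics and any distortion apply to the point x, -y, -z); pixel columns grow to the right and rows downward; lengths in m; the calibration is good to about 2 mm. A picture is of the moment at which its call begins.
- bot.job_done(): hands the job in, once; it reports no verdict.
Trained networks look in a picture, given as the dict that the camera call returned (one of the last four; its "shot" number tells which), for a name from the list of things; names that differ only in an ending like _2 or _b are one class to them, and where a whole thing is asked for, a point or a joint stands for the part that bears it (a point fixed in the world has none). Each returns a list of dicts, best first, with "confidence" (0 to 1); they miss things now and then, are a little off and sometimes report something else, mostly with a low value. They report only what shows in the picture. A call takes as long as a camera call.
- cams.find_in(label, picture): "at" ([x, y, z] in m, in world coordinates, good to about 4 mm: the middle of the surface that is visible of it).
The state is a dict: "time": time; "q": joint angles; "qd": joint speeds; "joint_efforts": joint torques, N m; "ee_pos": TCP position; "tcp_rot": TCP orientation; "wrist_force": force on the tool from outside, world axes, zero at the start; "torque": the same for the moment, N m; "opening": finger opening in m.
Only numpy, scipy, OpenCV 4.12 (cv2) and the standard library are available. Lean on these libraries where they do the work, as an engineer would, in place of code of your own. Each camera call takes 0.05 s, during which the arm holds its last target.

## Working session

There is one attempt and no reset: what is moved stays moved. The work goes in short steps, Python scripts to look and compute and a tool call to move; the robot and the scene stay as the last step left them, time stands still between calls to the robot, and variables do not carry over. Pictures are saved under pics/ and viewed, and the job is handed in when it is done.

Besides the shell and the picture viewer there is one more tool, called after "Call:" as name(argument=value, ...), one argument or row to a line, values as JSON. apply_moves: Moves the arm, as the interface text tells. Its arguments: {"type":"object","properties":{"rows":{"type":"array"},"newtons":{"type":"number"}},"required":["rows"]}

```bash
ls; mkdir -p pics; cat > h.py <<'E'
import numpy as np, cv2
from workcell import get_obs, cams, bot
from scipy.spatial.transform import Rotation as R
def att(c):
    a=np.array(c["attitude"],float)
    return a if a.shape==(3,3) else None
def save(c,n): cv2.imwrite(f"pics/{n}.png",c["pixels"][:,:,::-1])
E
python3 - <<'E'
from h import *
o=get_obs(); print({k:np.round(v,3) for k,v in o.items()})
for n in ["side","top"]:
    c=cams.camera(n); save(c,n+"1")
    print(n,c["eye"],c["attitude"],c["fx"],c["fy"],c["cx"],c["cy"],[k for k in c])
    for l in ["pail_grip","hook_seat","hook","carrier_grip"]:
        print(l,[(np.round(d["at"],3),round(d["confidence"],2)) for d in cams.find_in(l,c)][:3])
E
```

```text
pics
{'time': np.float64(0.0), 'q': array([-6.7322e+01,  5.0120e+00,  1.0035e+01,  9.5098e+01,  1.0000e-03,
        9.0001e+01]), 'qd': array([-0.072,  0.067, -0.002, -0.049,  0.04 , -0.015]), 'joint_efforts': array([-2.0000e-03, -5.2039e+01,  4.6480e+01,  1.6000e-02,  0.0000e+00,
        0.0000e+00]), 'ee_pos': array([ 0.212, -0.507,  0.192]), 'tcp_rot': array([-90.621,  89.925, 112.055]), 'wrist_force': array([-0.072,  0.507, -0.11 ]), 'torque': array([-0.015, -0.02 , -0.024]), 'opening': np.float64(0.085)}
side [0.41208925 0.64453585 0.69999925] [  55.82292081   -0.69633624 -165.47273095] 358.1183548579414 358.1183548579414 254.2629358565176 194.01168990903938 ['pixels', 'range_z', 'fx', 'fy', 'cx', 'cy', 'eye', 'attitude', 'shot']
pail_grip [(array([ 0.511, -0.27 ,  0.056]), 0.96)]
hook_seat []
hook [(array([ 0.637, -0.066,  0.253]), 0.67)]
carrier_grip [(array([0.435, 0.279, 0.061]), 0.71)]
top [0.48743148 0.01273454 1.38442776] [  3.61423033  -0.14376932 -91.06410465] 488.2112019208576 488.2112019208576 260.7784471830348 189.50310518214903 ['pixels', 'range_z', 'fx', 'fy', 'cx', 'cy', 'eye', 'attitude', 'shot']
pail_grip [(array([ 0.512, -0.282,  0.051]), 0.98)]
hook_seat [(array([ 0.65 , -0.044,  0.258]), 0.61)]
hook [(array([ 0.651, -0.038,  0.259]), 0.62)]
carrier_grip [(array([0.437, 0.286, 0.05 ]), 0.68)]
```

View pics/side1.png

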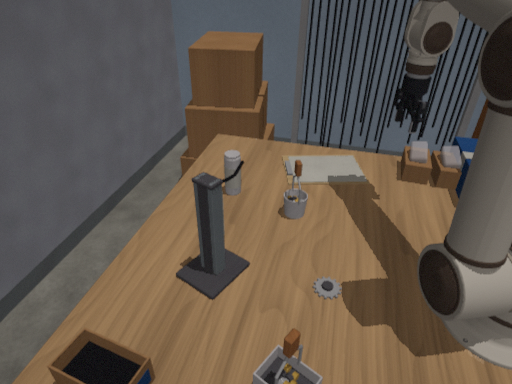

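View pics/top1.png

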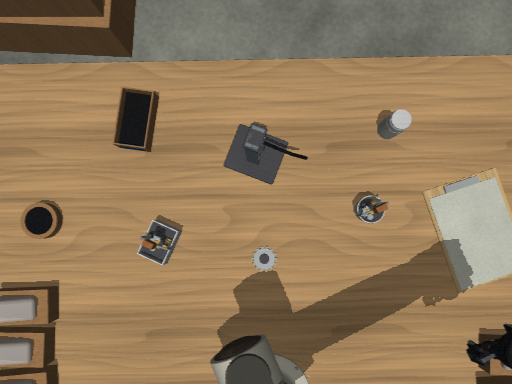

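```bash
cat >> h.py <<'E'
def cloud(c):
    v,u=np.mgrid[0:384,0:512]; z=c["range_z"]
    P=np.stack([(u-c["cx"])/c["fx"]*z,-(v-c["cy"])/c["fy"]*z,-z],-1)
    M=R.from_euler("xyz",c["attitude"],degrees=True).as_matrix()
    W=P@M.T+np.array(c["eye"]); W[z==0]=np.nan
    return W
E
python3 - <<'E'
from h import *
for n in ["side","top"]:
    c=cams.camera(n); W=cloud(c); p=c["pixels"].astype(int)
    r,g,b=p[...,0],p[...,1],p[...,2]
    print(n,"table z",np.nanmedian(W[250:300,150:200,2]) )
    # pail block
    near=np.hypot(W[...,0]-.51,W[...,1]+.275)<.07
    m=near&(W[...,2]>.12)&(W[...,2]<.25); 
    wood=m&(r-b>40)
    q=W[wood]; print("wood",len(q),np.round(q.mean(0),4),np.round(q.min(0),3),np.round(q.max(0),3))
    t=q[q[:,2]>q[:,2].max()-.008]; print("top face",len(t),t.mean(0).round(4), cv2.minAreaRect((t[:,:2]*1000).astype(np.float32)))
    # wire
    w=W[m&~wood]; print("wire",len(w)); 
    if len(w)>5: print(np.round(w[::max(1,len(w)//12)],3)); d=w[:,:2]-w[:,:2].mean(0); print("dir",np.linalg.svd(d,full_matrices=0)[2][0])
    rim=W[near&(W[...,2]>.06)&(W[...,2]<.085)]; print("rim",len(rim),cv2.minEnclosingCircle((rim[:,:2]*1000).astype(np.float32)))
    # hook
    m=(np.hypot(W[...,0]-.64,W[...,1]+.05)<.13)&(W[...,2]>.2)&(p.max(-1)<45)
    k=W[m]; k=k[np.argsort(k[:,1])]; print("hook",len(k)); print(np.round(k[::max(1,len(k)//25)],3))
    col=(np.hypot(W[...,0]-.68,W[...,1]-.02)<.1)&(W[...,2]>.278)&(p.max(-1)>=45); k=W[col]; print("col",len(k),cv2.minAreaRect((k[:,:2]*1000).astype(np.float32)),k[:,2].max())
    x0,y0=(210,130) if n=="side" else (225,110)
    cr=c["pixels"][y0:y0+120,x0:x0+180][:,:,::-1]
    cv2.imwrite(f"pics/{n}2.png",cv2.resize(cr,None,fx=4,fy=4,interpolation=cv2.INTER_CUBIC))
E
```

```text
side table z -0.00082194519987
wood 79 [ 0.5103 -0.277   0.1733] [ 0.502 -0.301  0.15 ] [ 0.52  -0.269  0.188]
top face 31 [ 0.5115 -0.2819  0.1856] ((512.92919921875, -285.6540222167969), (13.597887992858887, 30.987398147583008), 20.719078063964844)
wire 60
[[ 0.523 -0.293  0.185]
 [ 0.522 -0.292  0.172]
 [ 0.522 -0.289  0.167]
 [ 0.502 -0.275  0.171]
 [ 0.52  -0.283  0.153]
 [ 0.519 -0.285  0.145]
 [ 0.524 -0.306  0.125]
 [ 0.505 -0.272  0.148]
 [ 0.511 -0.278  0.136]
 [ 0.507 -0.273  0.133]
 [ 0.503 -0.267  0.131]
 [ 0.502 -0.262  0.123]]
dir [-0.60717915  0.79456497]
rim 142 ((509.82904052734375, -285.1963195800781), 40.19516372680664)
hook 354
[[ 0.629 -0.094  0.275]
 [ 0.633 -0.08   0.262]
 [ 0.635 -0.07   0.256]
 [ 0.647 -0.053  0.253]
 [ 0.649 -0.034  0.253]
 [ 0.705  0.031  0.28 ]
 [ 0.693  0.033  0.21 ]
 [ 0.694  0.033  0.233]
 [ 0.692  0.034  0.244]
 [ 0.692  0.035  0.271]
 [ 0.688  0.036  0.232]
 [ 0.69   0.036  0.204]
 [ 0.693  0.037  0.28 ]
 [ 0.687  0.037  0.242]
 [ 0.681  0.038  0.213]
 [ 0.682  0.038  0.202]
 [ 0.683  0.039  0.246]
 [ 0.677  0.039  0.269]
 [ 0.678  0
[... 1187 characters left out ...]
636 -0.074  0.264]
 [ 0.637 -0.07   0.259]
 [ 0.638 -0.066  0.253]
 [ 0.645 -0.061  0.253]
 [ 0.643 -0.059  0.256]
 [ 0.643 -0.054  0.252]
 [ 0.645 -0.05   0.254]
 [ 0.653 -0.045  0.247]
 [ 0.648 -0.043  0.253]
 [ 0.65  -0.04   0.255]
 [ 0.651 -0.036  0.25 ]
 [ 0.65  -0.033  0.253]
 [ 0.658 -0.029  0.253]
 [ 0.657 -0.026  0.256]
 [ 0.655 -0.024  0.256]
 [ 0.654 -0.022  0.259]
 [ 0.659 -0.017  0.258]
 [ 0.663 -0.015  0.263]
 [ 0.667 -0.01   0.258]
 [ 0.666 -0.008  0.263]
 [ 0.662 -0.005  0.261]
 [ 0.663 -0.003  0.264]
 [ 0.666  0.001  0.262]
 [ 0.652  0.041  0.281]]
col 454 ((676.3312377929688, 21.332077026367188), (40.29466247558594, 59.63877868652344), 67.79540252685547) 0.28988571479342484
```

View pics/side2.png

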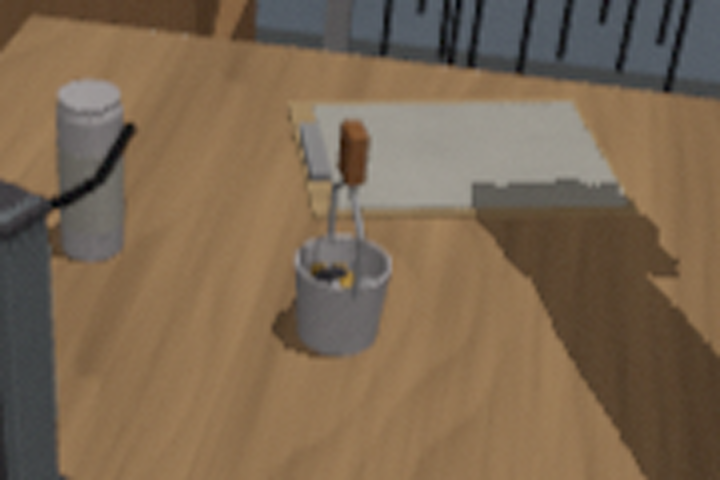

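View pics/top2.png

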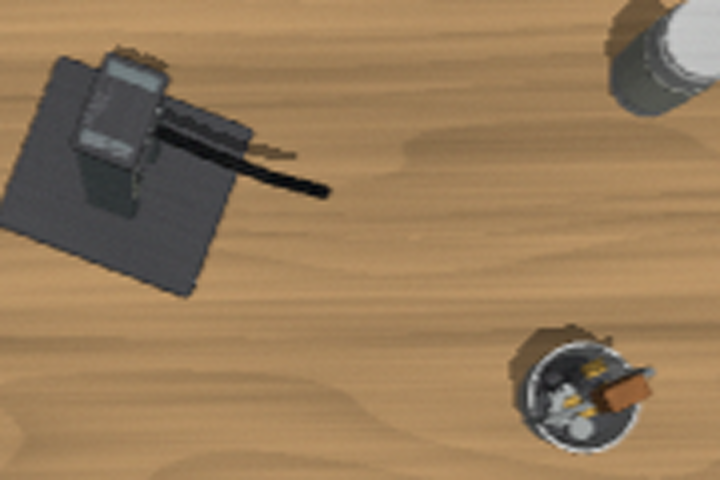

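```bash
cat >> h.py <<'E'
def plan(grasp, ydeg, off=0.019):
    """target grasp point (world), tool-y heading mod 180, tool down -> shift mm, rotvec"""
    o=get_obs(); Rn=R.from_euler("xyz",o["tcp_rot"],degrees=True); M=Rn.as_matrix()
    best=None
    for k in (0,180):
        a=np.radians(ydeg+k); x=np.array([0,0,-1.]); y=np.array([np.cos(a),np.sin(a),0]); z=np.cross(x,y)
        rv=(Rn.inv()*R.from_matrix(np.stack([x,y,z],1))).as_rotvec()
        if best is None or np.linalg.norm(rv)<np.linalg.norm(best): best=rv
    t=np.array(grasp)+[0,0,-off]-o["ee_pos"]
    print("t",round(float(o["time"]),2),"tool y heading",np.degrees(np.arctan2(M[1,1],M[0,1])).round(1),"q",np.round(o["q"],1),"F",np.round(o["wrist_force"],2),"open",round(float(o["opening"]),4),"tcp",np.round(o["ee_pos"],4))
    print("toolaxes",M.T.round(3).tolist())
    print("shift mm",(M.T@t*1000).round(1),"rv",best.round(3),"deg",np.degrees(np.linalg.norm(best)).round(1))
E
python3 -c "
from h import *
plan([.5127,-.2864,.167+.09],113)"
```

```text
t 0.6 tool y heading -67.3 q [-67.3   5.   10.1  95.1  -0.   90. ] F [0.26 0.06 0.57] open 0.0852 tcp [ 0.212  -0.5075  0.1923]
toolaxes [[-0.0, -0.0, -1.0], [0.386, -0.923, 0.0], [-0.923, -0.386, 0.0]]
shift mm [ -45.7  -88.1 -362.6] rv [-0.006  0.    -0.   ] deg 0.3
```

Call:
apply_moves(
  rows=[
    [[-46,0,0,0,0,0,1],[-46,-10,-40,0,0,0,1],[-46,-20,-80,0,0,0,1],[-46,-30,-120,0,0,0,1],[-46,-40,-160,0,0,0,1],[-46,-50,-200,0,0,0,1],[-46,-60,-240,0,0,0,1],[-46,-70,-280,0,0,0,1],[-46,-80,-320,0,0,0,1],[-46,-86,-350,0,0,0,1],[-46,-88,-362,0,0,0,1],[-46,-88,-362,0,0,0,1],[-46,-88,-362,0,0,0,1],[-46,-88,-362,0,0,0,1]],
  ],
)

```text
time: 2.0
ee_pos: [0.5112, -0.2876, 0.2386]
tcp_rot: [86.2, 90.0, -71.2]
wrist_force: [-0.2, 0.4, -0.2]
opening: 0.0853
```

```bash
python3 - <<'E'
from h import *
c=cams.camera("wrist"); save(c,"wrist1"); W=cloud(c); p=c["pixels"].astype(int)
r,b=p[...,0],p[...,2]
near=np.hypot(W[...,0]-.5127,W[...,1]+.2864)<.07
q=W[near&(r-b>40)&(W[...,2]>.14)&(W[...,2]<.2)]
t=q[q[:,2]>.183]; print(len(q),len(t),t.mean(0) if len(t) else 0,cv2.minAreaRect((t[:,:2]*1000).astype(np.float32)) if len(t) else 0)
w=W[near&(W[...,2]>.085)&(W[...,2]<.14)&(r-b<=40)]; print(len(w))
if len(w): 
    d=w[:,:2]-w[:,:2].mean(0); s=np.linalg.svd(d,full_matrices=0)[2][0]; print("wire dir",np.degrees(np.arctan2(s[1],s[0])),w.mean(0))
rim=W[near&(W[...,2]>.066)&(W[...,2]<.076)];print(len(rim),cv2.minEnclosingCircle((rim[:,:2]*1000).astype(np.float32)) if len(rim) else 0)
for l in ["pail_grip"]: print([(np.round(d["at"],3),round(d["confidence"],2)) for d in cams.find_in(l,c)][:3])
plan([.5127,-.2864,.167],113)
E
```

```text
992 726 [ 0.51452644 -0.28748994  0.18700985] ((514.163330078125, -287.92230224609375), (16.032930374145508, 27.58774757385254), 23.84075355529785)
361
wire dir 114.61215176868791 [ 0.51423368 -0.28646485  0.1205161 ]
407 ((515.4849243164062, -287.0634765625), 38.91322708129883)
[(array([ 0.517, -0.284,  0.065]), 0.78)]
t 2.1 tool y heading -67.4 q [-29.4  11.6  22.7 101.1  -0.  128.1] F [ 0.05  0.18 -0.4 ] open 0.0855 tcp [ 0.5113 -0.2876  0.2387]
toolaxes [[0.0, -0.0, -1.0], [0.384, -0.923, 0.0], [-0.923, -0.384, -0.0]]
shift mm [90.7 -0.6 -1.7] rv [-0.007 -0.    -0.   ] deg 0.4
```

View pics/wrist1.png

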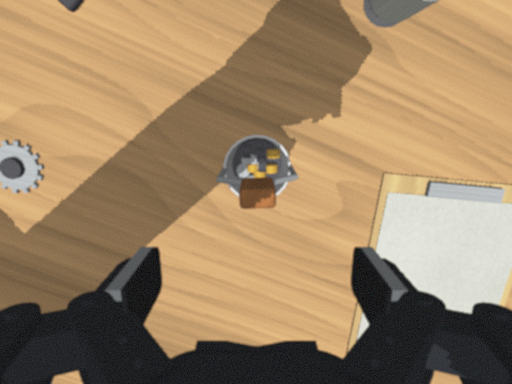

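Call:
apply_moves(
  rows=[
    [[0,0.7,-2.4,-0.024,0,0,1],[15,0.7,-2.4,-0.024,0,0,1],[35,0.7,-2.4,-0.024,0,0,1],[55,0.7,-2.4,-0.024,0,0,1],[72,0.7,-2.4,-0.024,0,0,1],[85,0.7,-2.4,-0.024,0,0,1],[90,0.7,-2.4,-0.024,0,0,1],[90,0.7,-2.4,-0.024,0,0,1],[90,0.7,-2.4,-0.024,0,0,1],[90,0.7,-2.4,-0.024,0,0,0.1],[90,0.7,-2.4,-0.024,0,0,0.1],[90,0.7,-2.4,-0.024,0,0,0.1],[90,0.7,-2.4,-0.024,0,0,0.1],[90,0.7,-2.4,-0.024,0,0,0.1],[90,0.7,-2.4,-0.024,0,0,0.1],[90,0.7,-2.4,-0.024,0,0,0.1],[90,0.7,-2.4,-0.024,0,0,0.1],[90,0.7,-2.4,-0.024,0,0,0.1]],
  ],
  newtons=60,
)

```text
time: 3.9
ee_pos: [0.515, -0.2876, 0.1522]
tcp_rot: [131.3, 89.7, -24.8]
wrist_force: [-1.9, 3.6, 18.7]
opening: 0.0086
```

```bash
python3 - <<'E'
from h import *
S=np.array([.6445,-.053]);u=np.array([np.cos(np.radians(68.3)),np.sin(np.radians(68.3))])
A=S-u*.095
plan([A[0],A[1],.320],158.3)
E
```

```text
t 3.9 tool y heading -66.0 q [-29.2   9.5  10.6  90.8   0.  126.8] F [-1.88  3.57 18.74] open 0.0086 tcp [ 0.515  -0.2876  0.1522]
toolaxes [[0.006, -0.003, -1.0], [0.406, -0.914, 0.005], [-0.914, -0.406, -0.004]]
shift mm [-148.7  -94.7 -146.3] rv [-0.774 -0.002 -0.006] deg 44.3
```

```bash
python3 - <<'E'
from h import *
for n in ["side","wrist"]:
    c=cams.camera(n); p=c["pixels"][:,:,::-1]
    if n=="side": p=cv2.resize(p[130:230,240:360],None,fx=5,fy=5,interpolation=cv2.INTER_CUBIC); W=cloud(c)
    cv2.imwrite(f"pics/{n}_g.png",p)
E
```

```text
(no output)
```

View pics/side_g.png

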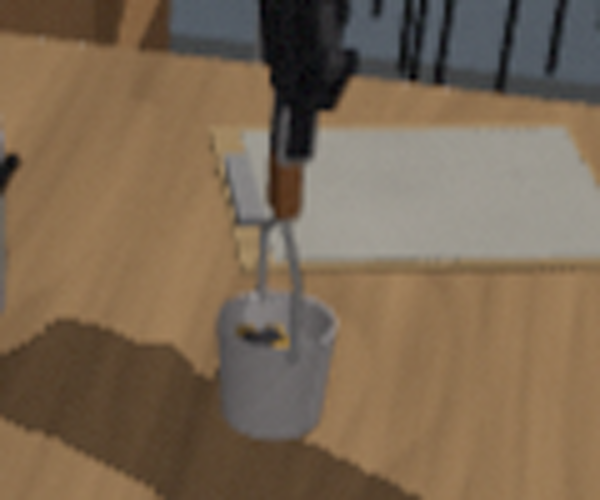

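View pics/wrist_g.png

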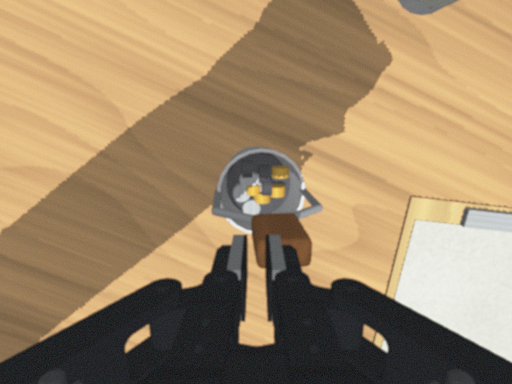

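```bash
python3 - <<'E'
from h import *
o=get_obs(); print(o["ee_pos"],o["tcp_rot"],o["wrist_force"])
for n in ["side","top","wrist"]:
    c=cams.camera(n); W=cloud(c); p=c["pixels"].astype(int); r,b=p[...,0],p[...,2]
    near=np.hypot(W[...,0]-.515,W[...,1]+.287)<.07
    q=W[near&(r-b>40)&(W[...,2]>.13)&(W[...,2]<.25)]
    if len(q): print(n,"wood",len(q),q.mean(0).round(4),q.min(0).round(3),q.max(0).round(3))
    k=W[near&(p.max(-1)<60)&(W[...,2]>.12)&(W[...,2]<.35)]
    if len(k):
        print("black",len(k),k.min(0).round(3),k.max(0).round(3)); k=k[np.argsort(k[:,2])][:40]; print(k[::8].round(3))
    rim=W[near&(W[...,2]>.066)&(W[...,2]<.076)];print("rim",len(rim),cv2.minEnclosingCircle((rim[:,:2]*1000).astype(np.float32)) if len(rim) else 0)
E
```

```text
[ 0.51498758 -0.28760752  0.1521855 ] [130.91229374  89.65072565 -25.10612479] [-1.06699477  2.19435463 18.34492672]
side wood 52 [ 0.514  -0.2835  0.1744] [ 0.488 -0.302  0.151] [ 0.535 -0.253  0.241]
black 809 [ 0.476 -0.34   0.157] [ 0.55  -0.222  0.35 ]
[[ 0.525 -0.294  0.157]
 [ 0.507 -0.272  0.198]
 [ 0.527 -0.291  0.202]
 [ 0.504 -0.271  0.206]
 [ 0.516 -0.273  0.209]]
rim 82 ((514.0009155273438, -288.010986328125), 39.506072998046875)
top wood 2 [ 0.5148 -0.2658  0.1949] [ 0.511 -0.282  0.15 ] [ 0.518 -0.249  0.24 ]
black 273 [ 0.479 -0.274  0.121] [ 0.547 -0.224  0.35 ]
[[ 0.504 -0.26   0.121]
 [ 0.514 -0.251  0.24 ]
 [ 0.513 -0.257  0.248]
 [ 0.509 -0.25   0.255]
 [ 0.522 -0.262  0.264]]
rim 65 ((514.6161499023438, -290.157470703125), 38.30776596069336)
wrist wood 2511 [ 0.523  -0.2945  0.1902] [ 0.491 -0.327  0.151] [ 0.543 -0.242  0.25 ]
black 37866 [ 0.491 -0.336  0.195] [ 0.55  -0.229  0.286]
[[ 0.527 -0.287  0.195]
 [ 0.527 -0.287  0.197]
 [ 0.527 -0.295  0.198]
 [ 0.516 -0.271  0.199]
 [ 0.528 -0.297  0.199]]
rim 747 ((517.6211547851562, -291.49432373046875), 39.240478515625)
```

```bash
python3 - <<'E'
from h import *
c=cams.camera("wrist"); W=cloud(c); z=c["range_z"]; print(c["eye"],c["attitude"])
for (u,v) in [(238,240),(238,250),(238,265),(238,290),(274,240),(274,250),(274,265),(274,290),(265,222),(290,222),(300,235),(300,262),(285,250),(256,250),(256,280),(285,220),(255,235)]:
    print(u,v,z[v,u].round(3),W[v,u].round(3),c["pixels"][v,u])
cv2.imwrite("pics/wcrop.png",cv2.resize(c["pixels"][140:360,170:350][:,:,::-1],None,fx=2.7,fy=2.7,interpolation=cv2.INTER_CUBIC))
c=cams.camera("side"); W=cloud(c); p=c["pixels"]
for v in range(145,225,4): print(v,[(W[v,u].round(3).tolist(),p[v,u].tolist()) for u in (294,298)])
E
```

```text
[ 0.57740343 -0.25903139  0.33266311] [-15.45997181  -0.2301742  -66.00177837]
238 240 0.143 [ 0.522 -0.275  0.2  ] [96 98 98]
238 250 0.133 [ 0.522 -0.276  0.21 ] [ 96  98 100]
238 265 0.12 [ 0.523 -0.276  0.224] [91 93 96]
238 290 0.108 [ 0.521 -0.278  0.237] [30 27 33]
274 240 0.142 [ 0.529 -0.29   0.201] [ 96  96 100]
274 250 0.133 [ 0.528 -0.29   0.21 ] [ 95  98 100]
274 265 0.121 [ 0.528 -0.289  0.223] [95 98 99]
274 290 0.11 [ 0.525 -0.29   0.235] [29 33 35]
265 222 0.179 [ 0.523 -0.289  0.164] [98 70 48]
290 222 0.178 [ 0.529 -0.302  0.165] [87 59 35]
300 235 0.16 [ 0.531 -0.305  0.184] [94 65 43]
300 262 0.131 [ 0.529 -0.301  0.214] [102  72  46]
285 250 0.142 [ 0.527 -0.296  0.202] [32 36 33]
256 250 0.162 [ 0.514 -0.288  0.184] [92 63 40]
256 280 0.374 [ 0.4   -0.339 -0.002] [217 178 126]
285 220 0.182 [ 0.528 -0.3    0.161] [91 62 41]
255 235 0.167 [ 0.519 -0.285  0.177] [88 60 40]
145 [([0.531, -0.295, 0.236], [17, 14, 16]), ([0.516, -0.268, 0.251], [11, 16, 20])]
149 [([0.585, -0.74, -0.003], [117, 94, 71]), ([0.514, -0.256, 0.244], [12, 13, 17])]
153 [([0.528, -0.293, 
[... 839 characters left out ...]
 [([0.521, -0.322, 0.052], [125, 121, 121]), ([0.502, -0.258, 0.097], [87, 85, 85])]
197 [([0.517, -0.291, 0.057], [45, 44, 44]), ([0.501, -0.256, 0.083], [86, 85, 84])]
201 [([0.512, -0.257, 0.066], [106, 102, 103]), ([0.499, -0.251, 0.072], [89, 87, 88])]
205 [([0.51, -0.254, 0.053], [105, 102, 101]), ([0.498, -0.258, 0.053], [106, 103, 101])]
209 [([0.509, -0.252, 0.039], [109, 107, 106]), ([0.497, -0.255, 0.04], [104, 102, 101])]
213 [([0.508, -0.255, 0.022], [107, 104, 103]), ([0.496, -0.257, 0.023], [107, 102, 101])]
217 [([0.507, -0.256, 0.006], [102, 93, 88]), ([0.495, -0.259, 0.006], [95, 86, 81])]
221 [([0.505, -0.246, -0.003], [89, 69, 47]), ([0.493, -0.25, -0.003], [85, 65, 45])]
```

View pics/wcrop.png

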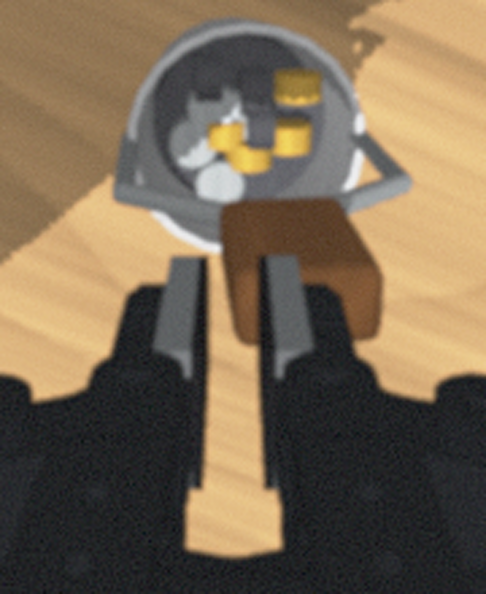

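Call:
apply_moves(
  rows=[
    [[-10,0,0,0,0,0,0.1],[-25,0,0,0,0,0,0.1],[-45,0,0,0,0,0,0.1],[-65,0,0,0,0,0,0],[-80,0,0,0,0,0,0],[-80,0,0,0,0,0,0],[-80,0,0,0,0,0,0],[-80,0,0,0,0,0,0]],
  ],
)

```text
time: 5.05
ee_pos: [0.5143, -0.2873, 0.231]
tcp_rot: [132.3, 89.7, -23.8]
wrist_force: [1.0, 0.2, -1.5]
opening: -0.0001
```

```bash
cat > look.py <<'E'
from h import *
import sys
tag=sys.argv[1]
plan([.5138,-.2873,.167],114)
c=cams.camera("wrist"); save(c,"w_"+tag); W=cloud(c); p=c["pixels"].astype(int); r,b=p[...,0],p[...,2]
print("fx",c["fx"],"eye",c["eye"])
near=np.hypot(W[...,0]-.515,W[...,1]+.287)<.08
q=W[near&(r-b>40)&(W[...,2]>.15)&(W[...,2]<.21)]
t=q[q[:,2]>.183]
if len(t): print("blocktop",len(t),t.mean(0).round(4),t[:,2].max(),cv2.minAreaRect((t[:,:2]*1000).astype(np.float32)))
w=W[near&(W[...,2]>.085)&(W[...,2]<.14)&(r-b<=40)]
if len(w): 
    s=np.linalg.svd(w[:,:2]-w[:,:2].mean(0),full_matrices=0)[2][0]; print("wire dir",np.degrees(np.arctan2(s[1],s[0])),w.mean(0))
f=W[(p.max(-1)<130)&(r-b<15)&(c["range_z"]<.2)&(c["range_z"]>0)]
print("finger min z",np.percentile(f[:,2],[0,1,2]),"max range",np.percentile(c["range_z"][(c["range_z"]>0)&(c["range_z"]<.2)&(r-b<15)],[98,99,100]))
E
python3 look.py air
```

```text
t 5.05 tool y heading -66.0 q [-29.2  11.4  21.6  99.9   0.  126.8] F [ 1.    0.18 -1.46] open -0.0001 tcp [ 0.5143 -0.2873  0.231 ]
toolaxes [[0.004, -0.002, -1.0], [0.406, -0.914, 0.003], [-0.914, -0.406, -0.003]]
shift mm [83.  -0.4  0.7] rv [-0.    -0.003 -0.003] deg 0.3
fx 319.89229610803255 eye [ 0.57697018 -0.2588345   0.41140321]
blocktop 764 [ 0.5146 -0.2874  0.187 ] 0.1896254222943815 ((514.4058227539062, -287.8187561035156), (15.591363906860352, 27.557680130004883), 23.6811466217041)
wire dir -65.44243587567067 [ 0.51419443 -0.28617421  0.12034339]
finger min z [0.27384603 0.28399704 0.29061566] max range [0.13206225 0.1384408  0.14789201]
```

View pics/w_air.png

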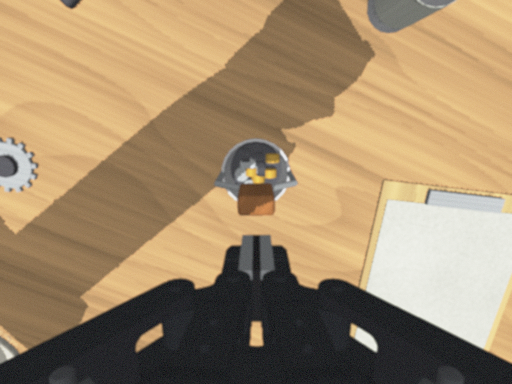

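```bash
python3 - <<'E'
from h import *
c=cams.camera("wrist"); W=cloud(c)
for v in range(228,262,2): print(v,[(W[v,u].round(4).tolist(),int(c["pixels"][v,u].mean())) for u in (249,257,264)])
for n in ("side","top"):
    c=cams.camera(n); W=cloud(c); p=c["pixels"].astype(int)
    m=(np.hypot(W[...,0]-.515,W[...,1]+.287)<.03)&(W[...,2]>.2)&(W[...,2]<.32)
    k=W[m];k=k[np.argsort(k[:,2])]; print(n,len(k),k[:8].round(3).tolist())
E
```

```text
228 [([0.4269, -0.3163, -0.0013], 175), ([0.4311, -0.3264, -0.002], 169), ([0.435, -0.3353, -0.0019], 170)]
230 [([0.4239, -0.3175, -0.002], 177), ([0.4283, -0.3277, -0.0021], 171), ([0.4325, -0.3364, -0.0015], 168)]
232 [([0.4211, -0.3188, -0.0023], 169), ([0.4261, -0.3287, -0.0009], 177), ([0.4301, -0.3375, -0.0007], 168)]
234 [([0.4181, -0.3201, -0.0031], 147), ([0.4233, -0.3299, -0.0013], 144), ([0.4268, -0.339, -0.0023], 148)]
236 [([0.5234, -0.2795, 0.2741], 101), ([0.5248, -0.2829, 0.2738], 48), ([0.5266, -0.2856, 0.2752], 99)]
238 [([0.5237, -0.2794, 0.2773], 99), ([0.5252, -0.2827, 0.2772], 24), ([0.5265, -0.2856, 0.2772], 95)]
240 [([0.5238, -0.2794, 0.2796], 98), ([0.525, -0.2828, 0.2791], 35), ([0.5265, -0.2856, 0.2795], 92)]
242 [([0.5239, -0.2795, 0.282], 98), ([0.5253, -0.2826, 0.282], 24), ([0.5262, -0.2856, 0.2812], 95)]
244 [([0.5237, -0.2796, 0.2836], 96), ([0.5252, -0.2827, 0.2838], 29), ([0.5265, -0.2854, 0.2839], 98)]
246 [([0.5237, -0.2796, 0.2856], 96), ([0.525, -0.2828, 0.2855], 31), ([0.5264, -0.2854, 0.2859], 91)]
248 [([0.5232, -0.2798, 0.2865], 97), ([0.5
[... 381 characters left out ...]
.5237, -0.2798, 0.295], 94), ([0.5252, -0.2826, 0.2955], 29), ([0.5262, -0.2852, 0.2951], 97)]
258 [([0.5239, -0.2798, 0.2971], 96), ([0.5256, -0.2824, 0.298], 25), ([0.5263, -0.2851, 0.2973], 99)]
260 [([0.5239, -0.2798, 0.2989], 101), ([0.525, -0.2827, 0.2985], 22), ([0.5266, -0.2849, 0.2995], 95)]
side 124 [[0.503, -0.284, 0.269], [0.508, -0.283, 0.269], [0.511, -0.279, 0.271], [0.519, -0.277, 0.271], [0.516, -0.277, 0.271], [0.522, -0.28, 0.272], [0.513, -0.276, 0.272], [0.519, -0.276, 0.274]]
top 12 [[0.519, -0.277, 0.269], [0.522, -0.277, 0.27], [0.524, -0.28, 0.277], [0.519, -0.277, 0.279], [0.517, -0.274, 0.281], [0.521, -0.275, 0.284], [0.517, -0.274, 0.288], [0.516, -0.273, 0.299]]
```

```bash
python3 - <<'E'
from h import *
c=cams.camera("side"); W=cloud(c); p=c["pixels"].astype(int)
yv=np.array([.406,-.914]);zv=np.array([-.914,-.406]); T=np.array([.5143,-.2873])
for lo in np.arange(.26,.46,.01):
    k=W[(np.hypot(W[...,0]-T[0],W[...,1]-T[1])<.1)&(W[...,2]>lo)&(W[...,2]<lo+.01)]
    if len(k): a=(k[:,:2]-T)@yv; b=(k[:,:2]-T)@zv; print(lo.round(2),len(k),"y",a.min().round(3),a.max().round(3),"z",b.min().round(3),b.max().round(3))
cv2.imwrite("pics/side_air.png",cv2.resize(c["pixels"][80:230,230:380][:,:,::-1],None,fx=4,fy=4,interpolation=cv2.INTER_CUBIC))
E
```

```text
0.26 1 y -0.007 -0.007 z 0.006 0.006
0.27 23 y -0.015 -0.002 z -0.012 0.011
0.28 31 y -0.019 -0.0 z -0.012 0.01
0.29 32 y -0.018 0.003 z -0.011 0.009
0.3 22 y -0.018 0.004 z -0.011 0.007
0.31 31 y -0.035 0.022 z -0.013 0.011
0.32 42 y -0.043 0.032 z -0.013 0.011
0.33 59 y -0.053 0.046 z -0.017 0.013
0.34 60 y -0.06 0.049 z -0.017 0.012
0.35 79 y -0.067 0.055 z -0.017 0.018
0.36 87 y -0.065 0.051 z -0.019 0.019
0.37 83 y -0.05 0.03 z -0.019 0.02
0.38 54 y -0.046 0.007 z -0.012 0.012
0.39 47 y -0.043 -0.014 z -0.034 0.025
0.4 117 y -0.042 0.001 z -0.037 0.033
0.41 114 y -0.043 0.007 z -0.037 0.033
0.42 115 y -0.043 -0.003 z -0.037 0.033
0.43 118 y -0.042 -0.001 z -0.038 0.034
0.44 141 y -0.043 0.02 z -0.037 0.037
0.45 86 y -0.041 -0.003 z -0.038 0.033
```

View pics/side_air.png

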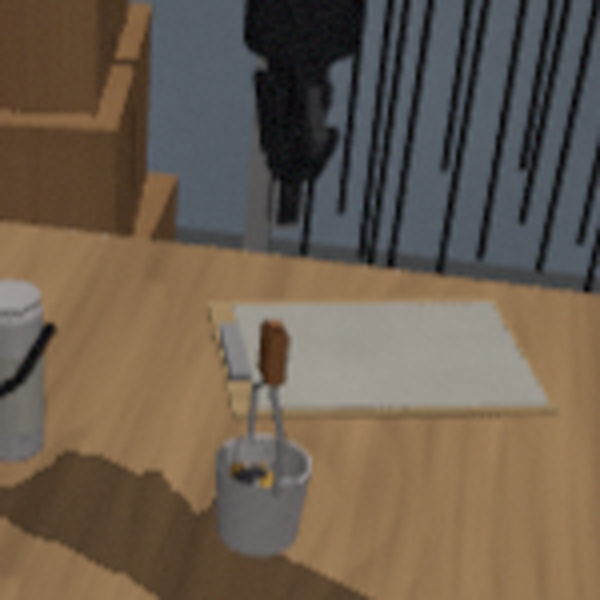

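Call:
apply_moves(
  rows=[
    [[0,0,0,0,0,0,1],[0,0,0,0,0,0,1],[0,0,0,0,0,0,1],[0,0,0,0,0,0,1],[0,0,0,0,0,0,1],[0,0,0,0,0,0,1],[0,0,0,0,0,0,1],[20,0,0.5,0,0,0,1],[40,0,0.5,0,0,0,1],[55,0,0.5,0,0,0,1],[70,0,0.5,0,0,0,1],[75,0,0.5,0,0,0,1],[75,0,0.5,0,0,0,1]],
  ],
)

```text
time: 6.6
ee_pos: [0.514, -0.2875, 0.1562]
tcp_rot: [132.5, 89.8, -23.5]
wrist_force: [0.9, -0.3, -0.1]
opening: 0.0856
```

```bash
python3 look.py open
```

```text
t 6.6 tool y heading -66.0 q [-29.2   9.5  11.   91.3   0.  126.8] F [ 0.92 -0.31 -0.12] open 0.0856 tcp [ 0.514  -0.2875  0.1562]
toolaxes [[0.004, -0.002, -1.0], [0.406, -0.914, 0.003], [-0.914, -0.406, -0.003]]
shift mm [ 8.2 -0.3  0.1] rv [-0.    -0.003 -0.003] deg 0.2
fx 319.89229610803255 eye [ 0.57669396 -0.25909599  0.33657934]
blocktop 1680 [ 0.5144 -0.2862  0.1882] 0.20990608452597814 ((514.5576782226562, -286.25390625), (21.428377151489258, 88.6268081665039), 24.543163299560547)
wire dir 114.5897138140947 [ 0.51439861 -0.28642258  0.11950296]
finger min z [0.14619221 0.21398884 0.21722657] max range [0.13220377 0.13573794 0.19997782]
```

View pics/w_open.png

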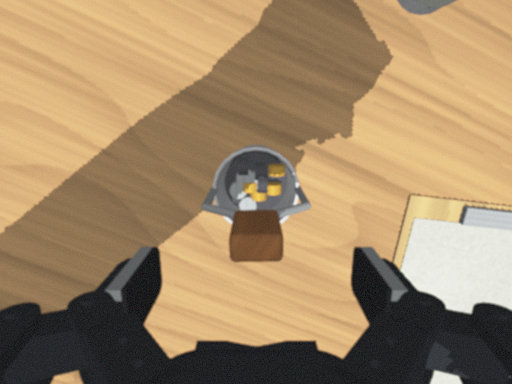

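Call:
apply_moves(
  rows=[
    [[15,0,0,0,0,0,1],[30,0,0,0,0,0,1],[40,0,0,0,0,0,1],[44,0,0,0,0,0,1],[44,0,0,0,0,0,1],[44,0,0,0,0,0,0.2],[44,0,0,0,0,0,0.2],[44,0,0,0,0,0,0.2],[44,0,0,0,0,0,0.2],[44,0,0,0,0,0,0.2],[44,0,0,0,0,0,0.2],[44,0,0,0,0,0,0.2],[44,0,0,0,0,0,0.2]],
  ],
  newtons=60,
)

```text
time: 7.95
ee_pos: [0.5147, -0.2878, 0.1134]
tcp_rot: [132.4, 89.7, -23.6]
wrist_force: [0.3, 1.2, 6.4]
opening: 0.0272
```

```bash
python3 look.py grip; python3 - <<'E'
from h import *
c=cams.camera("side")
cv2.imwrite("pics/side_grip.png",cv2.resize(c["pixels"][80:230,230:380][:,:,::-1],None,fx=4,fy=4,interpolation=cv2.INTER_CUBIC))
E
```

```text
t 7.95 tool y heading -66.0 q [-29.2   9.2   5.9  86.4   0.  126.8] F [0.27 1.19 6.35] open 0.0272 tcp [ 0.5147 -0.2878  0.1134]
toolaxes [[0.006, -0.002, -1.0], [0.406, -0.914, 0.005], [-0.914, -0.406, -0.004]]
shift mm [-34.6  -0.7   0.5] rv [-0.    -0.004 -0.005] deg 0.4
fx 319.89229610803255 eye [ 0.57711272 -0.25922038  0.29395272]
blocktop 3116 [ 0.5159 -0.2872  0.1882] 0.2097425771682052 ((515.3842163085938, -286.5501708984375), (25.88493537902832, 98.0389633178711), 24.190385818481445)
wire dir 114.50482738881846 [ 0.51520961 -0.28684588  0.11615421]
finger min z [0.10488157 0.12780919 0.16245974] max range [0.14476439 0.18132155 0.19990931]
```

View pics/side_grip.png

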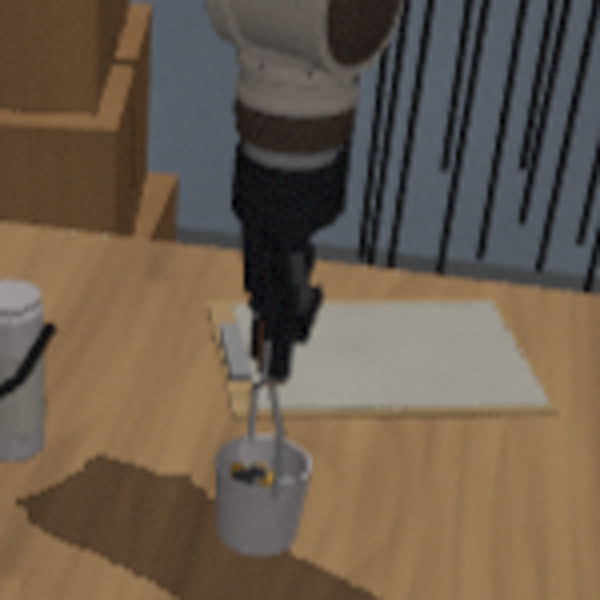

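View pics/w_grip.png

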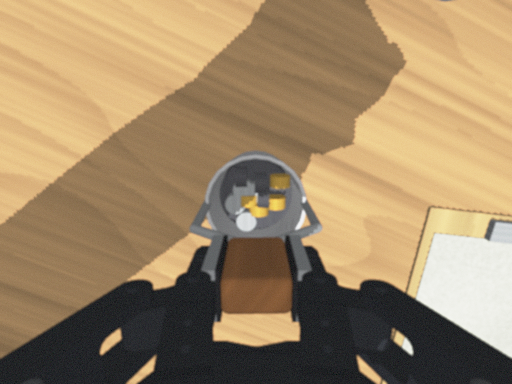

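Call:
apply_moves(
  rows=[
    [[-3,0,0,0,0,0,0.2],[-10,0,0,0,0,0,0.2],[-22,0,0,0,0,0,0.2],[-38,0,0,0,0,0,0.2],[-56,0,0,0,0,0,0.2],[-75,0,0,0,0,0,0.2],[-94,0,0,0,0,0,0.2],[-113,0,0,0,0,0,0.2],[-130,0,0,0,0,0,0.2],[-145,0,0,0,0,0,0.2],[-153,0,0,0,0,0,0.2],[-155,0,0,0,0,0,0.2],[-155,0,0,0,0,0,0.2],[-155,0,0,0,0,0,0.2],[-155,0,0,0,0,0,0.2]],
  ],
)

```text
time: 9.55
ee_pos: [0.5136, -0.2873, 0.2677]
tcp_rot: [134.1, 89.7, -21.9]
wrist_force: [0.3, 0.5, -4.7]
opening: 0.027
```

```bash
cat > hang.py <<'E'
from h import *
S=np.array([.6445,-.053]);yaw=np.radians(68.3);u=np.array([np.cos(yaw),np.sin(yaw)])
E
python3 - <<'E'
from hang import *
c=cams.camera("top");F=[get_obs()["wrist_force"]]
for i in range(4): c=cams.camera("side");F.append(get_obs()["wrist_force"])
print(np.mean(F,0),np.std(F,0))
cv2.imwrite("pics/side_l.png",c["pixels"][:,:,::-1])
A=S-u*.100
plan([A[0],A[1],.322],158.3,off=.0536)
E
```

```text
[-0.17276894 -0.02465813 -4.98761323] [0.43543193 0.36138883 0.18888005]
t 9.8 tool y heading -66.0 q [-29.2  12.9  27.6 104.4   0.  126.8] F [-0.27  0.59 -5.28] open 0.0274 tcp [ 0.5138 -0.2874  0.2683]
toolaxes [[0.005, -0.002, -1.0], [0.406, -0.914, 0.004], [-0.914, -0.407, -0.004]]
shift mm [ 1.000e-01 -9.110e+01 -1.431e+02] rv [-0.773 -0.002 -0.006] deg 44.3
```

View pics/side_l.png

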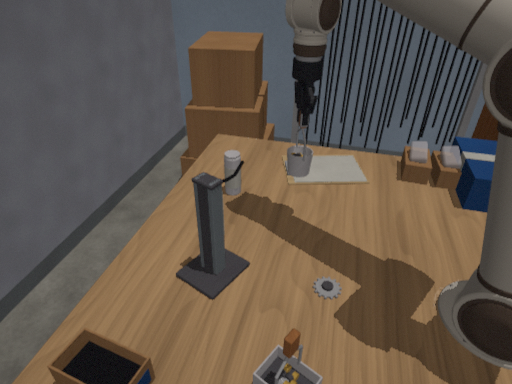

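Call:
apply_moves(
  rows=[
    [[0,-4,-6,-0.03,0,0,0.2],[0,-11,-18,-0.1,0,0,0.2],[0,-21,-33,-0.18,0,-0.001,0.2],[0,-32,-50,-0.27,0,-0.002,0.2],[0,-43,-68,-0.37,0,-0.002,0.2],[0,-54,-86,-0.46,0,-0.003,0.2],[0,-65,-103,-0.55,0,-0.004,0.2],[0,-75,-118,-0.64,0,-0.005,0.2],[0,-83,-131,-0.71,-0.001,-0.005,0.2],[0,-89,-140,-0.76,-0.002,-0.006,0.2],[0,-91,-143,-0.773,-0.002,-0.006,0.2],[0,-91,-143,-0.773,-0.002,-0.006,0.2],[0,-91,-143,-0.773,-0.002,-0.006,0.2],[0,-91,-143,-0.773,-0.002,-0.006,0.2]],
  ],
)

```text
time: 11.2
ee_pos: [0.6072, -0.1466, 0.2686]
tcp_rot: [-151.4, 90.0, 96.9]
wrist_force: [-0.4, 0.4, -5.3]
opening: 0.0273
```

```bash
python3 - <<'E'
from hang import *
for n in ("side","top"):
    c=cams.camera(n); W=cloud(c); p=c["pixels"].astype(int)
    x0,y0=(190,90) if n=="side" else (230,80)
    cv2.imwrite(f"pics/{n}_ap.png",cv2.resize(c["pixels"][y0:y0+140,x0:x0+180][:,:,::-1],None,fx=4,fy=4,interpolation=cv2.INTER_CUBIC))
    # hook in hook frame
    d=W[...,:2]-S; a=d@u; b=d@np.array([-u[1],u[0]])
    m=(np.abs(b)<.02)&(a>-.055)&(a<.06)&(W[...,2]>.235)&(W[...,2]<.29)
    for lo in range(-55,60,10):
        k=m&(a*1000>=lo)&(a*1000<lo+10)
        if k.sum(): print(n,lo,k.sum(),"b",np.round(np.median(b[k]),4),"z",np.round([np.median(W[k][:,2]),W[k][:,2].max()],4))
    # pail rim
    A=get_obs()["ee_pos"]
    r=W[(np.hypot(W[...,0]-A[0],W[...,1]-A[1])<.06)&(W[...,2]>.215)&(W[...,2]<.235)]
    if len(r): print("rim",len(r),cv2.minEnclosingCircle((r[:,:2]*1000).astype(np.float32)), r[:,2].max())
    q=(np.hypot(W[...,0]-A[0],W[...,1]-A[1])<.05)&(p[...,0]-p[...,2]>35)&(W[...,2]>.27)&(W[...,2]<.36)
    if q.sum(): print("wood",q.sum(),W[q].mean(0),W[q].min(0),W[q].max(0))
A=S-u*.100
plan([A[0],A[1],.320],158.3,off=.0536)
A=S
plan([A[0],A[1],.320],158.3,off=.0536)
E
```

```text
side -55 2 b -0.0022 z [0.2735 0.2743]
side -45 12 b 0.0012 z [0.2719 0.275 ]
side -35 16 b 0.0016 z [0.2652 0.269 ]
side -25 15 b 0.0013 z [0.2582 0.2619]
side -15 14 b 0.0016 z [0.2523 0.2548]
side -5 11 b 0.0018 z [0.2515 0.2555]
side 5 9 b 0.0012 z [0.2528 0.2553]
side 15 10 b 0.0014 z [0.2519 0.2576]
side 25 8 b 0.0022 z [0.2553 0.2569]
rim 205 ((604.7215576171875, -146.0814666748047), 39.97382354736328) 0.23453291590885694
wood 159 [ 0.60763654 -0.14099074  0.3225548 ] [ 0.565919   -0.15945356  0.27402785] [ 0.63083716 -0.12023726  0.35645583]
top -55 2 b -0.001 z [0.2776 0.2782]
top -45 15 b -0.0009 z [0.2734 0.2785]
top -35 15 b -0.0002 z [0.2652 0.2703]
top -25 15 b -0.0009 z [0.2583 0.2638]
top -15 15 b -0.0011 z [0.253  0.2582]
top -5 15 b -0.0008 z [0.2538 0.2571]
top 5 14 b -0.0011 z [0.2543 0.2569]
top 15 14 b -0.0012 z [0.2541 0.2589]
top 25 16 b -0.0012 z [0.2558 0.2607]
top 35 14 b -0.0018 z [0.2586 0.2635]
top 45 15 b -0.0009 z [0.2634 0.2664]
top 55 17 b -0.0014 z [0.2643 0.2754]
rim 63 ((605.0865478515625, -133.0596923828125), 35.86228561401367) 0.23113174257739
t 11.3 tool y heading -21.8 q [-13.6  19.   35.2 106.2   0.   98.2] F [ 0.13 -0.24 -5.19] open 0.0275 tcp [ 0.6072 -0.1465  0.2686]
toolaxes [[-0.0, 0.0, -1.0], [0.929, -0.371, -0.0], [-0.371, -0.929, -0.0]]
shift mm [ 2.2  0.1 -0.7] rv [-0.001 -0.     0.   ] deg 0.1
t 11.3 tool y heading -21.8 q [-13.6  19.   35.2 106.2   0.   98.2] F [ 0.13 -0.24 -5.19] open 0.0275 tcp [ 0.6072 -0.1465  0.2686]
toolaxes [[-0.0, 0.0, -1.0], [0.929, -0.371, -0.0], [-0.371, -0.929, -0.0]]
shift mm [ 2.200e+00 -1.000e-01 -1.007e+02] rv [-0.001 -0.     0.   ] deg 0.1
```

View pics/side_ap.png

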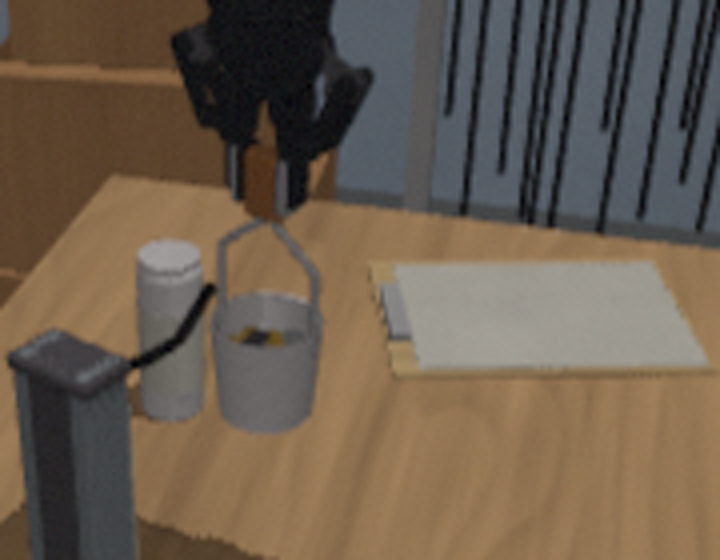

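View pics/top_ap.png

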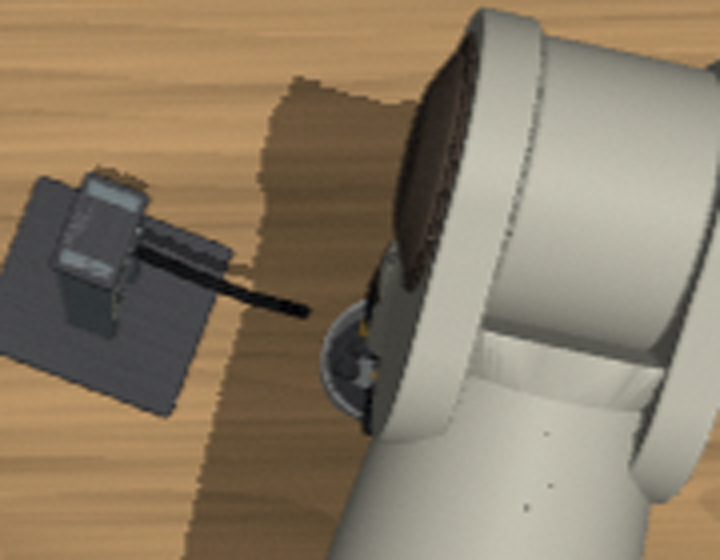

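Call:
apply_moves(
  rows=[
    [[2,0,-3,0,0,0,0.2],[2,0,-9,0,0,0,0.2],[2,0,-18,0,0,0,0.2],[2,0,-28,0,0,0,0.2],[2,0,-38,0,0,0,0.2],[2,0,-48,0,0,0,0.2],[2,0,-58,0,0,0,0.2],[2,0,-68,0,0,0,0.2],[2,0,-78,0,0,0,0.2],[2,0,-88,0,0,0,0.2],[2,0,-96,0,0,0,0.2],[2,0,-100,0,0,0,0.2],[2,0,-101,0,0,0,0.2],[2,0,-101,0,0,0,0.2],[2,0,-101,0,0,0,0.2]],
  ],
)

```text
time: 12.8
ee_pos: [0.6446, -0.0531, 0.2667]
tcp_rot: [167.8, 90.0, 56.0]
wrist_force: [0.5, -0.6, -5.3]
opening: 0.027
```

```bash
python3 - <<'E'
from hang import *
for n in ("side","wrist"):
    c=cams.camera(n)
    if n=="side": cv2.imwrite(f"pics/{n}_in.png",cv2.resize(c["pixels"][90:230,180:360][:,:,::-1],None,fx=4,fy=4,interpolation=cv2.INTER_CUBIC))
    else: save(c,n+"_in")
plan([S[0],S[1],.320],158.3,off=.0536)
E
```

```text
t 12.9 tool y heading -21.8 q [ -4.7  22.6  39.7 107.1   0.  107.1] F [ 0.25 -0.18 -4.76] open 0.0275 tcp [ 0.6446 -0.0532  0.2667]
toolaxes [[0.0, 0.0, -1.0], [0.928, -0.372, 0.0], [-0.372, -0.928, -0.0]]
shift mm [ 0.3 -0.1 -0.1] rv [-0.002 -0.    -0.   ] deg 0.1
```

View pics/side_in.png

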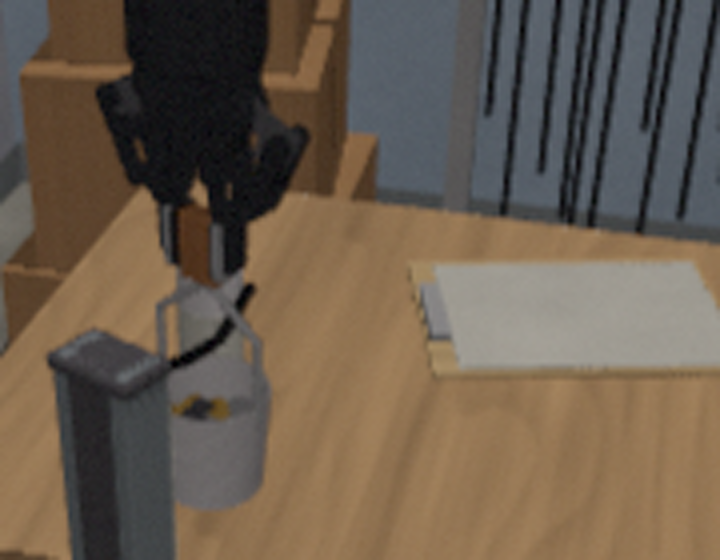

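View pics/wrist_in.png

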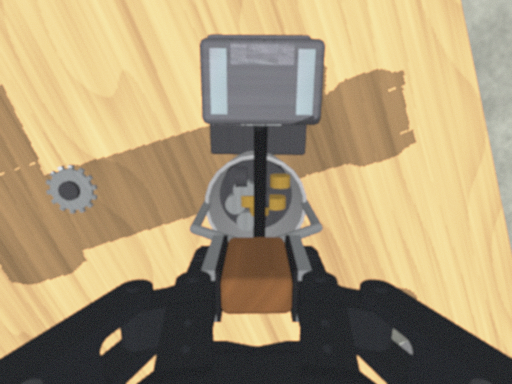

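Call:
apply_moves(
  rows=[
    [[4,0,0,0,0,0,0.2],[10,0,0,0,0,0,0.2],[17,0,0,0,0,0,0.2],[24,0,0,0,0,0,0.2],[30,0,0,0,0,0,0.2],[34,0,0,0,0,0,0.2],[38,0,0,0,0,0,0.2],[42,0,0,0,0,0,0.2],[46,0,0,0,0,0,0.2],[50,0,0,0,0,0,0.2],[54,0,0,0,0,0,0.2],[58,0,0,0,0,0,0.2],[62,0,0,0,0,0,0.2],[66,0,0,0,0,0,0.2],[69,0,0,0,0,0,0.2],[70,0,0,0,0,0,0.2],[70,0,0,0,0,0,0.2],[70,0,0,0,0,0,0.2],[70,0,0,0,0,0,0.2]],
  ],
)

```text
time: 14.8
ee_pos: [0.6446, -0.0532, 0.197]
tcp_rot: [130.3, 90.0, 18.5]
wrist_force: [0.5, 0.2, -0.9]
opening: 0.0271
```

```bash
python3 - <<'E'
from hang import *
F=[]
for n in ("wrist","top","side"):
    c=cams.camera(n);F.append(get_obs()["wrist_force"])
print(np.mean(F,0))
cv2.imwrite(f"pics/side_low.png",cv2.resize(c["pixels"][90:230,180:360][:,:,::-1],None,fx=4,fy=4,interpolation=cv2.INTER_CUBIC))
W=cloud(c); d=W[...,:2]-S; a=d@u; b=d@np.array([-u[1],u[0]])
p=c["pixels"].max(-1)
m=(np.abs(b)<.015)&(p<50)&(W[...,2]>.19)&(W[...,2]<.29)
for lo in range(-55,60,10):
    k=m&(a*1000>=lo)&(a*1000<lo+10)
    if k.sum(): print(lo,k.sum(),"z",np.round([np.median(W[k][:,2]),W[k][:,2].max()],4))
plan([S[0],S[1],.25],158.3,off=.0536)
E
```

```text
[ 0.38063183 -0.52926855 -1.53757325]
-45 1 z [0.2377 0.2377]
-15 5 z [0.2866 0.289 ]
-5 15 z [0.2752 0.2838]
5 42 z [0.2596 0.2897]
15 6 z [0.2212 0.2222]
25 9 z [0.224 0.225]
t 14.95 tool y heading -21.8 q [ -4.7  19.2  27.2  98.    0.  107.1] F [ 0.5  -0.71 -1.41] open 0.0273 tcp [ 0.6446 -0.0532  0.1969]
toolaxes [[0.0, 0.0, -1.0], [0.928, -0.372, 0.0], [-0.372, -0.928, -0.0]]
shift mm [ 0.5 -0.2 -0.1] rv [-0.002 -0.    -0.   ] deg 0.1
```

View pics/side_low.png

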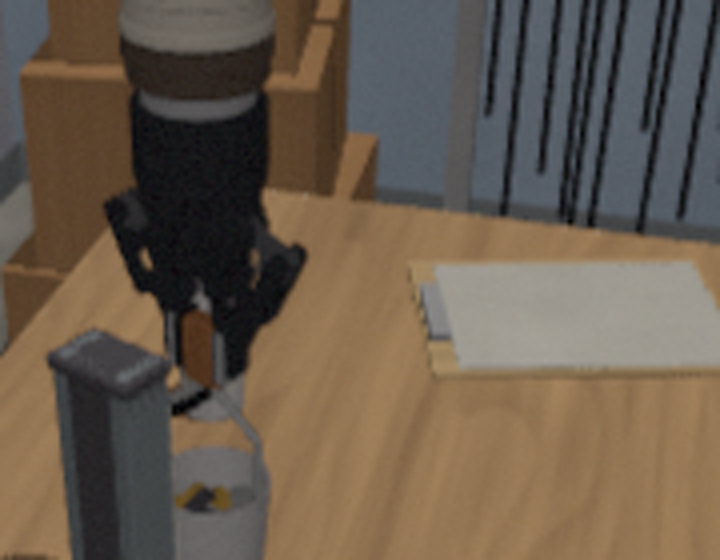

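Call:
apply_moves(
  rows=[
    [[3,0,0,0,0,0,0.2],[6,0,0,0,0,0,0.2],[9,0,0,0,0,0,0.2],[12,0,0,0,0,0,0.2],[13,0,0,0,0,0,0.2],[13,0,0,0,0,0,0.2],[13,0,0,0,0,0,0.2],[13,0,0,0,0,0,0.2],[13,0,0,0,0,0,0.2],[13,0,0,0,0,0,0.2]],
  ],
)

```text
time: 15.95
ee_pos: [0.6447, -0.0531, 0.184]
tcp_rot: [124.2, 90.0, 12.4]
wrist_force: [1.8, -0.7, -0.0]
opening: 0.0272
```

```bash
python3 - <<'E'
from hang import *
F=[]
for n in ("wrist","top","side"):
    c=cams.camera(n);F.append(get_obs()["wrist_force"])
print(np.mean(F,0),get_obs()["torque"])
W=cloud(c); d=W[...,:2]-S; a=d@u; b=d@np.array([-u[1],u[0]])
p=c["pixels"].max(-1)
m=(np.abs(b)<.015)&(p<50)&(W[...,2]>.18)&(W[...,2]<.24)
for lo in range(5,60,10):
    k=m&(a*1000>=lo)&(a*1000<lo+10)
    if k.sum(): print(lo,k.sum(),"z",np.round([np.median(W[k][:,2]),W[k][:,2].max()],4))
E
```

```text
[ 2.65272192 -0.26517611 -0.5620814 ] [-0.13074937 -0.58491884 -0.04084545]
5 15 z [0.2286 0.2391]
15 7 z [0.2089 0.2102]
25 3 z [0.2125 0.2137]
35 1 z [0.2127 0.2127]
```

Call:
apply_moves(
  rows=[
    [[0,0.5,0,0,0,0,0.2],[1,1,0,0,0,0,0.2],[2,1.5,0,0,0,0,0.2],[2,1.5,0,0,0,0,0.2],[2,1.5,0,0,0,0,0.2],[2,1.5,0,0,0,0,0.2]],
  ],
)

```text
time: 16.7
ee_pos: [0.6461, -0.0538, 0.182]
tcp_rot: [119.7, 90.0, 7.9]
wrist_force: [1.6, -0.6, -0.7]
opening: 0.0271
```

```bash
python3 - <<'E'
from hang import *
F=[]
for n in ("wrist","top","side"):
    c=cams.camera(n);F.append(get_obs()["wrist_force"])
print(np.mean(F,0),get_obs()["torque"])
E
```

```text
[ 2.0119768  -0.59923785 -0.24392053] [-0.07417915 -0.49366909 -0.01926159]
```

Call:
apply_moves(
  rows=[
    [[0,0,0,0,0,0,0.34],[0,0,0,0,0,0,0.36],[0,0,0,0,0,0,0.4],[0,0,0,0,0,0,0.5],[0,0,0,0,0,0,0.6],[0,0,0,0,0,0,0.7],[0,0,0,0,0,0,0.75],[0,0,0,0,0,0,0.75],[0,0,0,0,0,0,0.75],[0,0,0,0,0,0,0.75],[0,0,0,0,0,0,0.75],[0,0,0,0,0,0,0.75]],
  ],
)

```text
time: 18.05
ee_pos: [0.6461, -0.0537, 0.182]
tcp_rot: [120.3, 90.0, 8.5]
wrist_force: [0.2, -0.0, -0.2]
opening: 0.064
```

```bash
python3 - <<'E'
from hang import *
for n in ("wrist","side"):
    c=cams.camera(n)
    if n=="side": cv2.imwrite(f"pics/{n}_rel.png",cv2.resize(c["pixels"][90:230,180:360][:,:,::-1],None,fx=4,fy=4,interpolation=cv2.INTER_CUBIC))
    else: save(c,n+"_rel")
print(get_obs()["wrist_force"])
E
```

```text
[ 0.42828048 -0.23450781 -0.34924271]
```

View pics/side_rel.png

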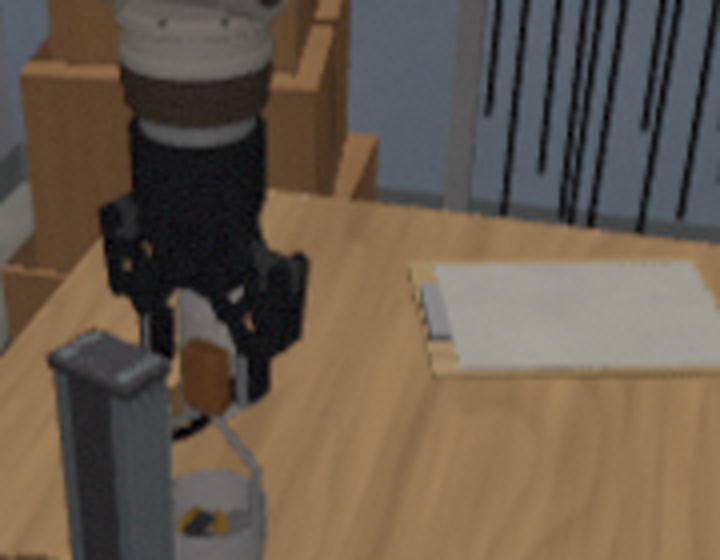

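View pics/wrist_rel.png

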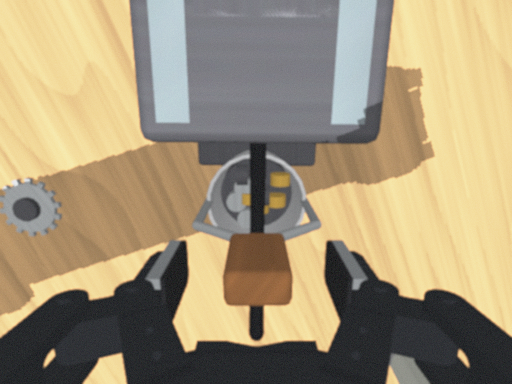

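Call:
apply_moves(
  rows=[
    [[-5,0,0,0,0,0,0.75],[-15,0,0,0,0,0,0.75],[-30,0,0,0,0,0,0.75],[-50,0,0,0,0,0,0.75],[-70,0,0,0,0,0,0.75],[-90,0,0,0,0,0,0.75],[-110,0,0,0,0,0,0.75],[-130,0,0,0,0,0,0.75],[-145,0,0,0,0,0,0.75],[-150,0,0,0,0,0,0.75],[-150,0,0,0,0,0,0.75],[-150,0,0,0,0,0,0.75],[-150,0,0,0,0,0,0.75],[-150,0,0,0,0,0,0.75],[-150,0,0,0,0,0,0.75]],
  ],
)

```text
time: 19.65
ee_pos: [0.6459, -0.0537, 0.3317]
tcp_rot: [-176.2, 90.0, 72.0]
wrist_force: [-0.0, -0.4, 1.1]
opening: 0.0639
```

```bash
cat > chk.py <<'E'
from hang import *
import sys
t=sys.argv[1]
for n in ("wrist","side"):
    c=cams.camera(n); W=cloud(c); p=c["pixels"].astype(int)
    near=np.hypot(W[...,0]-S[0],W[...,1]-S[1])<.05
    q=W[near&(p[...,0]-p[...,2]>35)&(W[...,2]>.19)&(W[...,2]<.27)]
    print(n,"t",get_obs()["time"].round(2),"wood",len(q),q.mean(0).round(4),"top",np.percentile(q[:,2],97).round(4))
    if n=="wrist":
        tp=q[q[:,2]>q[:,2].max()-.008];print(cv2.minAreaRect((tp[:,:2]*1000).astype(np.float32)))
        save(c,"wrist_"+t)
    else: cv2.imwrite(f"pics/side_{t}.png",cv2.resize(c["pixels"][90:280,150:360][:,:,::-1],None,fx=3,fy=3,interpolation=cv2.INTER_CUBIC))
E
python3 chk.py f1
```

```text
Traceback (most recent call last):
  File "chk.py", line 8, in <module>
    print(n,"t",get_obs()["time"].round(2),"wood",len(q),q.mean(0).round(4),"top",np.percentile(q[:,2],97).round(4))
                ^^^^^^^^^^^^^^^^^^^^^^^
AttributeError: 'float' object has no attribute 'round'
```

Call:
apply_moves(
  rows=[
    [[0,0,0,0,0,0,0.75],[0,0,0,0,0,0,0.75],[0,0,0,0,0,0,0.75],[0,0,0,0,0,0,0.75],[0,0,0,0,0,0,0.75],[0,0,0,0,0,0,0.75],[0,0,0,0,0,0,0.75],[0,0,0,0,0,0,0.75],[0,0,0,0,0,0,0.75],[0,0,0,0,0,0,0.75],[0,0,0,0,0,0,0.75],[0,0,0,0,0,0,0.75],[0,0,0,0,0,0,0.75],[0,0,0,0,0,0,0.75],[0,0,0,0,0,0,0.75],[0,0,0,0,0,0,0.75],[0,0,0,0,0,0,0.75]],
  ],
)

```text
time: 21.4
ee_pos: [0.6459, -0.0538, 0.3318]
tcp_rot: [138.3, 90.0, 26.5]
wrist_force: [-0.1, 1.0, 0.3]
opening: 0.0641
```

```bash
python3 chk.py f2
```

```text
Traceback (most recent call last):
  File "chk.py", line 8, in <module>
    print(n,"t",get_obs()["time"].round(2),"wood",len(q),q.mean(0).round(4),"top",np.percentile(q[:,2],97).round(4))
                ^^^^^^^^^^^^^^^^^^^^^^^
AttributeError: 'float' object has no attribute 'round'
```

```bash
sed -i 's/get_obs()\["time"\].round(2)/get_obs()["time"]/' chk.py; for i in 1 2 3 4; do python3 chk.py f$i; done
```

```text
wrist t 21.5 wood 863 [ 0.647  -0.055   0.2418] top 0.2516
((647.1030883789062, -54.208213806152344), (16.400339126586914, 27.314022064208984), 72.72257232666016)
side t 21.55 wood 195 [ 0.6435 -0.0478  0.2322] top 0.2511
wrist t 21.6 wood 857 [ 0.6469 -0.055   0.2419] top 0.2516
((647.1200561523438, -54.255470275878906), (16.312007904052734, 27.225618362426758), 72.5679931640625)
side t 21.65 wood 192 [ 0.6435 -0.0476  0.2323] top 0.2508
wrist t 21.7 wood 866 [ 0.6469 -0.0552  0.2417] top 0.2516
((647.1205444335938, -54.28790283203125), (16.04009246826172, 27.28299903869629), 71.4530258178711)
side t 21.75 wood 193 [ 0.6436 -0.0477  0.2321] top 0.2514
wrist t 21.8 wood 861 [ 0.6469 -0.0552  0.242 ] top 0.2515
((647.0783081054688, -54.418968200683594), (16.172203063964844, 27.298412322998047), 71.63848876953125)
side t 21.85 wood 192 [ 0.6434 -0.0476  0.2326] top 0.2512
```

View pics/side_f1.png

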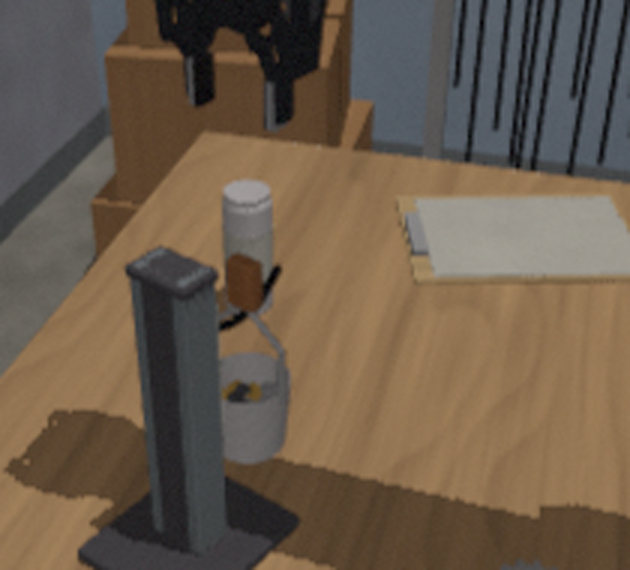

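View pics/wrist_f1.png

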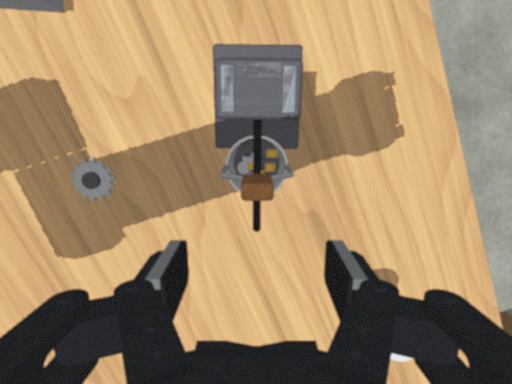

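Call:
apply_moves(
  rows=[
    [[-20,0,0,0,0,0,0.75],[-20,0,0,0,0,0,0.75],[-20,0,0,0,0,0,0.75],[-20,0,0,0,0,0,0.75],[-20,0,0,0,0,0,0.75],[-20,0,0,0,0,0,0.75],[-20,0,0,0,0,0,0.75],[-20,0,0,0,0,0,0.75],[-20,0,0,0,0,0,0.75],[-20,0,0,0,0,0,0.75],[-20,0,0,0,0,0,0.75],[-20,0,0,0,0,0,0.75],[-20,0,0,0,0,0,0.75],[-20,0,0,0,0,0,0.75],[-20,0,0,0,0,0,0.75],[-20,0,0,0,0,0,0.75],[-20,0,0,0,0,0,0.75],[-20,0,0,0,0,0,0.75],[-20,0,0,0,0,0,0.75],[-20,0,0,0,0,0,0.75]],
  ],
)

```text
time: 23.85
ee_pos: [0.6459, -0.0537, 0.3518]
tcp_rot: [135.7, 90.0, 23.9]
wrist_force: [0.8, -0.4, 0.2]
opening: 0.0642
```

```bash
python3 chk.py g1; python3 chk.py g2; python3 -c "
from h import *
c=cams.camera('side'); print([(d['at'],d['confidence']) for d in cams.find_in('carrier_grip',c)])
print(np.round(get_obs()['qd'],2)); print(bot.job_done())"
```

```text
wrist t 23.9 wood 764 [ 0.6468 -0.0561  0.2414] top 0.2515
((647.29833984375, -54.20820999145508), (15.193994522094727, 27.454538345336914), 67.88729095458984)
side t 23.95 wood 190 [ 0.6434 -0.0478  0.2324] top 0.2512
wrist t 24.0 wood 764 [ 0.6467 -0.0561  0.2414] top 0.2515
((647.3196411132812, -54.286537170410156), (15.18576717376709, 27.518800735473633), 68.01827239990234)
side t 24.05 wood 191 [ 0.6434 -0.0477  0.2325] top 0.2512
[([0.4379, 0.2794, 0.0581], 0.62)]
[ 0.08  0.05 -0.02 -0.12  0.07 -0.04]
the job is handed in; nothing more can be done
None
```

The round pail is hanging by its bail on the sprung hook and was left free and still. I handed the job in at about 24 s of the 58 s allowed.

**What I did:** I gripped the wooden block, lifted the pail and threaded the bail over the hook. I lowered it about 46–48 mm with the hook, until the wrist carried only about 0.2 N vertically. Then I opened the fingers and backed straight up.

**Last checks:**
- **Sink:** the block's top stayed within 1 mm over about 2.5 s, in both the wrist and side views. That puts the hook about 52 mm down, short of its 85 mm stop. It agrees fairly well with the roughly 5.0 N I read while lifting, which would sink it about 55 mm.
- **Clearance:** the fingers were more than 100 mm above the block, with no notable wrist force.
- **Carrier:** it is still where it was, within 3 mm of the first reading.

**What failed or disagreed:**
- **First grasp missed:** the fingertips end about 40 mm short of the reported TCP. The fingers closed on top of the block, and the wrist read about 19 N. The pail had not moved noticeably afterwards. I corrected the height from the camera images and the second grasp held.
- **Hook direction:** I measured a yaw of about 68° (1.19 rad), outside the stated 0.3–0.9. The column and the rod both gave that angle, so I used it.
- **Sideways force before release:** about 2 N remained after a small correction. The pail was steady afterwards.
- **Block angle:** the measured heading of the block went from about 72° to 68° while I raised the hand between checks, then held steady. I can't say whether the pail turned slightly or the reading changed with the camera height.

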